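# Present the bearing ball at the rewind stand

### The job

Clear the two burnt carbon stubs off the rewind stand's slate plate into the grey carbon box and leave them lying in it. Then pick up the brass ball dish by its arched handle, turn it level through about a quarter turn so that its tongue points at the stand's bearing post, with the loose ball kept in the middle of the dish all the while, and finish still holding it steady, level and centred over the plate's round cork spot, its underside about six centimetres above the plate. Leave everything else on the ledge where it stands.

Things in the scene. Friction and masses are not known exactly. Their poses are not given: they have to be found in the camera images.
- stand_spot (a point): The rewind stand: a fixed slate plate 180 x 300 x 12 mm. This point is the centre of the round cork inlay (132 mm across, flush) on its top face, 12 mm above the ledge. Its y axis runs along the plate to the bearing post, z up; the plate reaches 90 mm either way in x, 90 mm in -y, 210 mm in +y. Its yaw varies by up to 0.25 rad.
- stand_post (a point): Foot, on the plate's top face, of the stand's brass bearing post (60 x 50 mm foot, bearing 133 mm high above the ledge, copper crank behind it and no higher), 165 mm from the work spot along the stand's y axis.
- carbon_box_in (a point): The grey enamel carbon box, open on top, fixed to the ledge: 150 (its x) x 120 (its y) x 60 mm high outside, walls and floor 4 mm. This point is the centre of its inner floor, 4 mm above the ledge.
- stub1_center (a point): A burnt carbon stub lying on the stand's plate, roughly along the stand's y axis (within 0.6 rad): a square copper shoe 18 x 18 x 16 mm at one end of a black round rod 18 mm thick; 50 mm long in all, 30 g. Point at its centre, 9 mm above the plate's top face; its x axis runs along the stub (shoe at -x), z up.
- stub2_center (a point): The other stub, identical, about 100 mm from it across the plate on the other side of the work spot; which is which varies.
- dish_grip (a point): Centre of the dark wooden grip bar on the ball dish's rigid arched handle, 88 mm above the dish's underside, straight above the dish's centre. The bar measures 14 mm along the dish's x axis, 44 mm along its y axis, 16 mm in height; free space beneath it down to the ball's top (35 mm above the underside).
- dish_lip (a point): Outer end of the dish's tongue (22 mm wide, 4 mm thick), 84 mm from the dish's centre along its x axis, 23 mm above its underside.
- dish_floor (a point): Centre of the dish's inner floor, 10 mm above its underside. The floor is flat within 10 mm of the centre and rises outward at about 12 degrees, from 34 mm out at about 23 degrees.
- ball_center (a point): Centre of the loose steel bearing ball, 25 mm across, 64 g, that rests in the middle of the dish and rolls freely.
- dish: The ball dish standing on the ledge: a loose shallow round brass dish 120 mm across, rim 25.5 mm high, on a 68 mm foot, with a flat tongue at one side and an arched handle over it, about 0.22 kg. Origin at the centre of its underside; its x axis points from the centre to the tongue, z up; the handle arches along y.
- stub1: The first stub; origin under its centre, at its underside.
- stub2: The second stub, likewise.
- stand: The rewind stand; origin under the work spot, on the ledge, axes as above.
- lens1_center (a point): A polished brass lens barrel standing upright, 50 mm across, 75 mm tall; bystander. Point at its centre.
- lens2_center (a point): The second, identical lens barrel; bystander. Point at its centre.
- oilcan_center (a point): A small copper oil can with a thin upright spout, 56 mm across, 95 mm tall; bystander (point 45 mm above the ledge).
- spool_center (a point): A wooden film spool standing on its flange, 56 mm across, 35 mm tall; bystander. Point at its centre.
- jar_center (a point): A glass jar with steel lid, 52 mm across, 60 mm tall; bystander. Point at its centre.
- driver_center (a point): A screwdriver lying on the ledge; bystander. Point on its axis, near its middle.

How it is judged:
By the outcome, as a careful person would: the job done as asked, in the order asked, and still so for the second after the job is handed in, while the arm keeps its last pose, push and grip.
It also fails if it takes over 64 s, if anything falls off the work surface, if the arm or the gripper's body presses on something with over 40 N, if the wrist force passes 120 N, or if a joint passes its speed limit or range.

### The arm

A 6-joint arm with a two-finger parallel gripper is mounted at the origin on the work surface. World frame = base frame: x ahead of the robot, y to its left, z up, the work surface at z = 0. Lengths are in m, angles in rad, forces in N, time in s.
With the tool pointing down it reaches from about 0.35 to 0.85 m from the base axis. Payload 8.1 kg.
Tool frame: the origin (TCP) lies midway between the tips of the shut fingers; the grasp point (between the pads) lies 19 mm behind it; z points along the fingers, y is the direction in which the jaws open and shut (so a half turn about z gives the same grasp; the last joint's range is limited). The gripper opens to 93 mm and grips with 3 to 60 N. Pads are 15 mm wide; open, the fingers measure 128 mm over their backs; the gripper's body (75 mm by 188 mm) begins 65 mm behind the grasp point.
Start: joints at [-1.242, 0.13, 1.488, -0, 1.523, -0.085], TCP at [0.241, -0.549, 0.219] pointing down, gripper open.
Joint ranges: [-2.96, 2.96], [-0.89, 2.26], [0.02, 2.5], [-1.34, 4.48], [0, 2.73], [-2.66, 2.66]. Speed limits (rad/s): [2.39, 2.39, 2.79, 3.14, 3.14, 3.14].

### API

Orientations are given as a rotation vector (axis times angle).
In Python, from plant import robot gives the robot as it stands. The module is installed in compiled form; this text tells all that it offers.
- The arm moves only by the shell command python3 -m pendant 'ROWS' [FORCE]. ROWS is JSON, a list of rows, each an object with "translation": the shift along the tool's x, y, z in mm, a list of three; "twist": the turn, a rotation vector about the tool's x, y, z in rad, a list of three; "grip": the opening, from -1 (shut) to 1 (fully open). A call has exactly 10 rows; each row shifts and turns the pose as measured when the row begins, along the tool's axes as they then stand; what a row does not reach is not made up. A row lasts 1/10 s, in which the tool goes at most 50 mm and 8.59 degrees, less where a joint would pass 70% of its speed; a pose out of reach is approached as far as the arm can. A call is refused whole if a number of a shift passes 50 or a number of a turn 0.15, either way. A call with a gripper value outside its range is refused whole. The fingers move at their own pace and stop on an object; FORCE is the grip in N (left out, the last holds). Time passes only in rows, so rows that do not move let the fingers close, or fill a call up. It gives the time, the measured TCP pose, the force and the opening at its end, in the units of the state.
- robot.read_state(): the state, without advancing time (a new reading comes with each control period).
- robot.read_camera(name): name is "scene" or "top" or "wrist"; returns (picture, depth): 420x560x3 uint8, red, green, blue; 420x560 float32, m along the optical axis (not along the pixel's ray), 0 where there is no reading.
- robot.camera_info(name): a dict with "vertical_fov" (degrees; the focal length in pixels is half the picture's height over the tangent of half this angle, whatever the lens; pixels are square), "cx", "cy" (the principal point, pixels), "cam_to_world" (4x4, takes a point from camera to world coordinates). Camera axes: x right, y up, looking along -z (the intrinsics and any distortion apply to the point x, -y, -z); pixel columns grow to the right and rows downward; lengths in m; the calibration is good to about 2 mm. A picture is of the moment at which its call begins: read the wrist's pose just before it. camera_info takes no time and is no camera call; for the wrist camera it gives the pose at the moment of the call.
- robot.close_job(): hands the job in, once; it reports no verdict.
The state is a dict: "t": time; "q": joint angles; "dq": joint speeds; "joint_torque": joint torques, N m; "tool_pos": TCP position; "orientation": TCP orientation; "force": force on the tool from outside, world axes, zero at the start; "wrist_torque": the same for the moment, N m; "opening": finger opening in m.
Only numpy, scipy, OpenCV 4.12 (cv2) and the standard library are available. Lean on these libraries where they do the work, as an engineer would, in place of code of your own. Each camera call takes 0.05 s, during which the arm holds its last target. There are 200 camera calls.

## Working session

There is one attempt and no reset: what is moved stays moved. The work goes in short steps, Python scripts to look and compute and a shell command to move; the robot and the scene stay as the last step left them, time stands still between calls to the robot, and variables do not carry over. Pictures are saved under pics/ and viewed, about 8 in all and at most 12, crops included, and the job is handed in when it is done.

```bash
mkdir -p pics; cat > h.py <<'E'
import numpy as np, cv2
from plant import robot
from scipy.spatial.transform import Rotation as R
def snap(name,fn):
    info=robot.camera_info(name); im,d=robot.read_camera(name)
    cv2.imwrite('pics/'+fn+'.png',im[:,:,::-1]); np.savez('pics/'+fn+'.npz',im=im,d=d,**{k:np.array(v) for k,v in info.items() if k in('vertical_fov','cx','cy','cam_to_world')})
    return info
def load(fn): return np.load('pics/'+fn+'.npz')
def w(z,u,v,plane=None):
    f=210/np.tan(np.radians(float(z['vertical_fov']))/2)
    r=np.array([(u-z['cx'])/f,-(v-z['cy'])/f,-1]);T=z['cam_to_world']
    if plane is None:
        p=r*z['d'][int(round(v)),int(round(u))]; return T[:3,:3]@p+T[:3,3]
    dr=T[:3,:3]@r; o=T[:3,3]; return o+dr*(plane-o[2])/dr[2]
def st():
    s=robot.read_state(); print('t',s['t'],'pos',np.round(s['tool_pos'],4),'ori',np.round(s['orientation'],3),'F',np.round(s['force'],1),'op',round(float(s['opening']),4),'q',np.round(s['q'],2)); print(np.round(R.from_rotvec(s['orientation']).as_matrix(),3)); return s
E
python3 - <<'E'
from h import *
st()
for n in('top','scene'):
    i=snap(n,n+'0'); print(i)
E
```

```text
t 0.0 pos [ 0.2411 -0.5488  0.2176] ori [-3.073 -0.645  0.   ] F [-0.1  0.   0.2] op 0.0931 q [-1.24  0.13  1.49 -0.    1.52 -0.09]
[[ 0.916  0.402 -0.001]
 [ 0.402 -0.916  0.002]
 [ 0.    -0.002 -1.   ]]
{'vertical_fov': 56.91396449403609, 'cx': 280.1402217239402, 'cy': 204.75018523596515, 'cam_to_world': array([[-0.00206577,  0.99453839, -0.10435099,  0.4728861 ],
       [-0.99948926, -0.00538119, -0.03150033, -0.06605826],
       [-0.03188982,  0.10423262,  0.99404155,  1.10200944],
       [ 0.        ,  0.        ,  0.        ,  1.        ]])}
{'vertical_fov': 53.54208218330845, 'cx': 283.04211297717836, 'cy': 209.15121421000092, 'cam_to_world': array([[-0.81769244, -0.34329887,  0.46208761,  1.054731  ],
       [ 0.57565387, -0.48582297,  0.65772233,  0.63142918],
       [-0.00130256,  0.8038171 ,  0.59487509,  0.67445184],
       [ 0.        ,  0.        ,  0.        ,  1.        ]])}
```

View pics/top0.png

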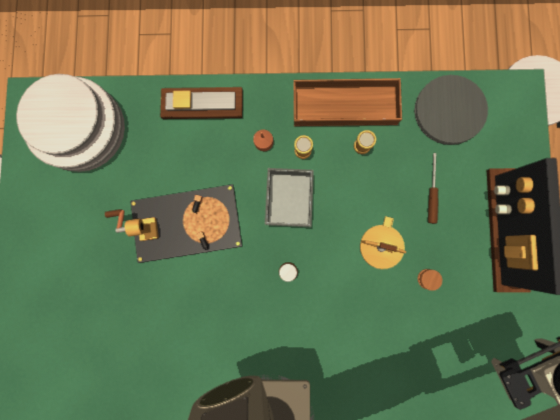

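View pics/scene0.png

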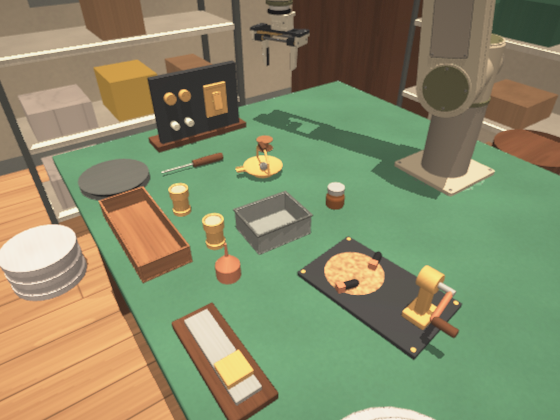

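```bash
python3 - <<'E'
from h import *
z=load('top0'); im=z['im'][:,:,::-1]
a=cv2.resize(im[180:270,115:255],None,fx=4,fy=4,interpolation=cv2.INTER_CUBIC)
b=cv2.resize(im[205:295,355:415],None,fx=4,fy=4,interpolation=cv2.INTER_CUBIC)
c=np.hstack([a,b])
cv2.imwrite('pics/c0.png',c)
print('corners plate');
for u,v in[(137,261),(241,242),(231,187),(133,207)]: print(w(z,u,v,.012),w(z,u,v))
print('box rim')
for u,v in[(269,171),(312,172),(310,227),(267,226)]: print(w(z,u,v,.06))
print('box floor',w(z,291,198))
print('dish',w(z,383,247,.0255),'tongue',w(z,389,220,.023))
E
```

```text
corners plate
[0.42997305 0.37274656 0.012     ] [ 0.42947934  0.37779496 -0.00054046]
[0.48263085 0.07877174 0.012     ] [0.48264691 0.07901047 0.01020325]
[0.63903225 0.1087618  0.012     ] [0.63870927 0.10842195 0.01411894]
[0.58311516 0.38999611 0.012     ] [0.58309884 0.3899286  0.01216134]
box rim
[ 0.67517874 -0.00276924  0.06      ]
[ 0.67144961 -0.12000043  0.06      ]
[ 0.52182378 -0.11305667  0.06      ]
[0.52492774 0.00248352 0.06      ]
box floor [ 0.60730727 -0.06230794  0.00435266]
dish [ 0.46795584 -0.31371369  0.0255    ] tongue [ 0.54212812 -0.33294153  0.023     ]
```

View pics/c0.png

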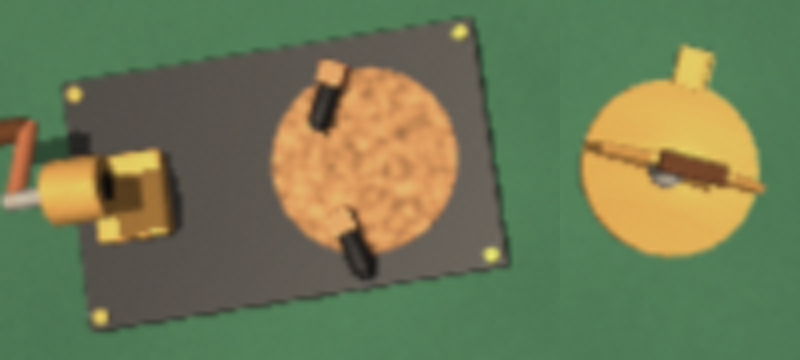

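```bash
python3 - <<'E'
from h import *
z=load('top0')
A=lambda cu,cv,p:w(z,115+(cu+.5)/4-.5,180+(cv+.5)/4-.5,p)
B=lambda cu,cv,p:w(z,355+(cu-560+.5)/4-.5,205+(cv+.5)/4-.5,p)
P=[A(*c,.012) for c in[(63,85),(472,18),(508,265),(95,328)]]
for p in P: print('corner',p[:2])
print('lens',[np.linalg.norm(P[i]-P[(i+1)%4]) for i in range(4)])
yd=(P[0]-P[1])+(P[3]-P[2]); yd/=np.linalg.norm(yd); ctr=sum(P)/4
print('ydir',yd,'yaw',np.arctan2(-yd[0],yd[1]),'spot from plate',ctr-yd*.06,'cork',A(365,160,.012))
for n,a,b in(('A',(331,62),(322,130)),('B',(348,210),(366,278))):
    a,b=A(*a,.025),A(*b,.021); print(n,'shoe',a,'rod',b,'mid',(a+b)/2,'L',np.linalg.norm(a-b),'ang',np.arctan2(*(b-a)[1::-1]))
c=B(671,168,.0255);l=B(695,46,.023);g=B(693,168,.096);g1=B(660,157,.096);g2=B(728,180,.096)
print('dish',c,'lip',l,'ang',np.arctan2(*(l-c)[1::-1]),np.linalg.norm(l-c));print('grip',g,np.linalg.norm(g1-g2),'bar ang',np.arctan2(*(g1-g2)[1::-1]))
print('depth bar',w(z,388,247))
E
```

```text
corner [0.60081455 0.39829456]
corner [0.64730028 0.10419054]
corner [0.47179599 0.07691822]
corner [0.42822443 0.36875715]
lens [np.float64(0.29775509721642734), np.float64(0.17761062623747523), np.float64(0.2950736265978534), np.float64(0.1750994232725744)]
ydir [-0.15191253  0.98839394  0.        ] yaw 0.15250297654572414 spot from plate [0.54614856 0.17773648 0.012     ] cork [0.54603452 0.17929707 0.012     ]
A shoe [0.61453229 0.20177677 0.025     ] rod [0.56674729 0.20818063 0.021     ] mid [0.59063979 0.2049787  0.023     ] L 0.0483778391864767 ang 3.0083722772492614
B shoe [0.51023659 0.18769204 0.025     ] rod [0.46298856 0.1750807  0.021     ] mid [0.48661257 0.18138637 0.023     ] L 0.0490654841065991 ang -2.8807558770595323
dish [ 0.4689808  -0.31204435  0.0255    ] lip [ 0.55287499 -0.33156023  0.023     ] ang -0.2285599831706896 0.08617050424484737
grip [ 0.46920909 -0.30990561  0.096     ] 0.045172762119723375 bar ang 1.2389283614847648
depth bar [ 0.46824905 -0.3104619   0.09489413]
```

```bash
python3 -m pendant '[{"translation":[0,0,-10],"twist":[0,0,0.138],"grip":1},{"translation":[0,0,-10],"twist":[0,0,0.138],"grip":1},{"translation":[0,0,-10],"twist":[0,0,0.138],"grip":1},{"translation":[18,-45,0],"twist":[0,0,0],"grip":0},{"translation":[18,-45,0],"twist":[0,0,0],"grip":0},{"translation":[18,-45,0],"twist":[0,0,0],"grip":0},{"translation":[18,-45,0],"twist":[0,0,0],"grip":0},{"translation":[18,-45,0],"twist":[0,0,0],"grip":0},{"translation":[18,-45,0],"twist":[0,0,0],"grip":0},{"translation":[18,-45,0],"twist":[0,0,0],"grip":0}]' 30
python3 -c "
from h import *
st()"
```

```text
t: 1.1
tool_pos: [0.3719, -0.2284, 0.2429]
orientation: [-3.129, 0.044, 0.01]
force: [1.0, -0.7, -0.2]
opening: 0.0471
t 1.1 pos [ 0.3719 -0.2284  0.2429] ori [-3.129  0.044  0.01 ] F [ 1.  -0.7 -0.2] op 0.0471 q [-0.67 -0.32  1.87  0.01  1.61  0.93]
[[ 1.    -0.028 -0.006]
 [-0.028 -1.     0.012]
 [-0.006 -0.012 -1.   ]]
```

```bash
python3 -m pendant '[{"translation":[18,-45,0],"twist":[0,0,0],"grip":0},{"translation":[18,-45,0],"twist":[0,0,0],"grip":0},{"translation":[18,-45,0],"twist":[0,0,0],"grip":0},{"translation":[18,-45,0],"twist":[0,0,0],"grip":0},{"translation":[18,-45,0],"twist":[0,0,0],"grip":0},{"translation":[18,-45,0],"twist":[0,0,0],"grip":0},{"translation":[18,-45,0],"twist":[0,0,0],"grip":0},{"translation":[18,-45,0],"twist":[0,0,0],"grip":0},{"translation":[18,-45,0],"twist":[0,0,0],"grip":0},{"translation":[0,0,0],"twist":[0,0,0],"grip":0}]'
python3 -c "
from h import *
st();print(snap('wrist','w1'))"
```

```text
t: 2.1
tool_pos: [0.5455, 0.192, 0.2427]
orientation: [-3.129, 0.037, 0.014]
force: [-1.7, -0.6, -0.9]
opening: 0.0466
t 2.1 pos [0.5455 0.192  0.2427] ori [-3.129  0.037  0.014] F [-1.7 -0.6 -0.9] op 0.0466 q [0.24 0.07 1.51 0.01 1.57 1.83]
[[ 1.    -0.024 -0.009]
 [-0.023 -1.     0.012]
 [-0.009 -0.012 -1.   ]]
{'vertical_fov': 70.97484374542988, 'cx': 282.2128350159023, 'cy': 209.68201282028295, 'cam_to_world': array([[-0.02456462,  0.95676547,  0.28982136,  0.62464085],
       [-0.99963026, -0.02012704, -0.01828257,  0.18740612],
       [-0.01165889, -0.2901633 ,  0.95690612,  0.40773007],
       [ 0.        ,  0.        ,  0.        ,  1.        ]])}
```

View pics/w1.png

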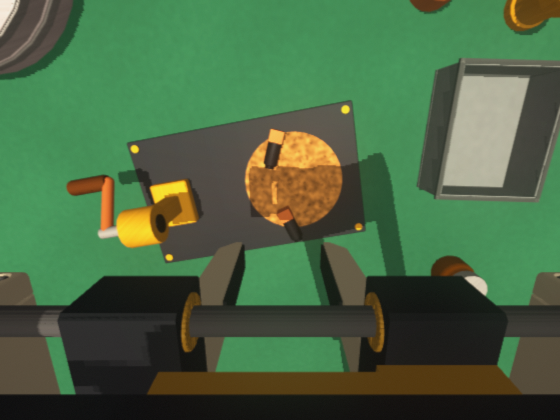

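```bash
python3 - <<'E'
from h import *
z=load('w1'); A=lambda u,v,p:w(z,u,v,p)
P=[A(*c,.012) for c in[(128,143),(351,101),(365,230),(168,262)]]
for p in P: print('corner',p[:2])
print([np.linalg.norm(P[i]-P[(i+1)%4]) for i in range(4)])
yd=(P[0]-P[1])+(P[3]-P[2]); yd/=np.linalg.norm(yd)
print('yaw',np.arctan2(-yd[0],yd[1]),'spot',sum(P)/4-yd*.06,'cork',A(294,179,.012))
for n,a,b in(('A',(279,131),(270,167)),('B',(282,210),(298,240))):
    a,b=A(*a,.025),A(*b,.021); print(n,'shoe',a,'rod',b,'mid',(a+b)/2,'L',np.linalg.norm(a-b),'ang',np.arctan2(*(b-a)[1::-1]))
print(w(z,274,150),w(z,290,225))
for u,v in((435,193),(463,62)): print('box',A(u,v,.06))
im=z['im'][:,:,::-1]
cv2.imwrite('pics/c1.png',cv2.resize(im[100:265,120:380],None,fx=3,fy=3,interpolation=cv2.INTER_CUBIC))
E
```

```text
corner [0.60114255 0.3965019 ]
corner [0.64596178 0.10482657]
corner [0.47196505 0.07742444]
corner [0.42685645 0.36728252]
[np.float64(0.295098736298954), np.float64(0.17614124740794393), np.float64(0.29334705081534757), np.float64(0.17671846550695666)]
yaw 0.15342389236810805 spot [0.54565082 0.17721364 0.012     ] cork [0.54805082 0.17786254 0.012     ]
A shoe [0.61206953 0.19621672 0.025     ] rod [0.56648045 0.20941146 0.021     ] mid [0.58927499 0.20281409 0.023     ] L 0.04762840063295028 ang 2.859863192575028
B shoe [0.50827696 0.19501869 0.025     ] rod [0.46221416 0.17355541 0.021     ] mid [0.48524556 0.18428705 0.023     ] L 0.050975033745255055 ang -2.7055486115992355
[0.58907715 0.20311275 0.02870868] [0.48873475 0.18457046 0.0313927 ]
box [0.5364554  0.00938957 0.06      ]
box [ 0.67942688 -0.00231412  0.06      ]
```

View pics/c1.png

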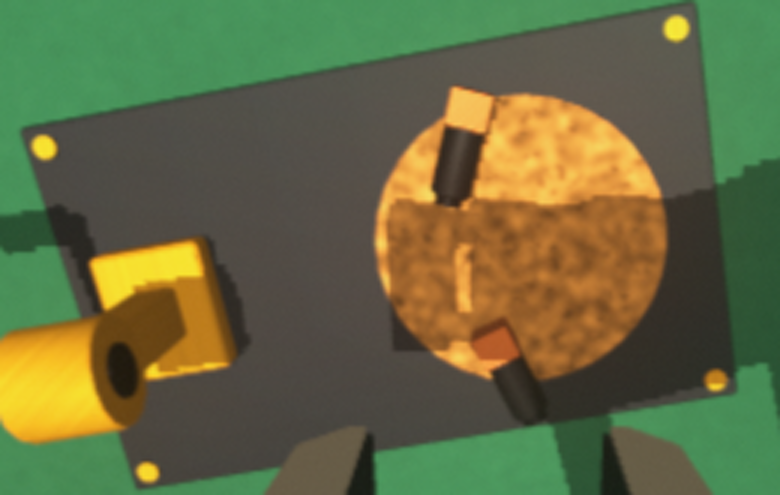

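```bash
python3 -m pendant '[{"translation":[44,-12,0],"twist":[-0.012,0.009,0.1],"grip":0},{"translation":[0,0,20],"twist":[0,0,0.1],"grip":0},{"translation":[0,0,30],"twist":[0,0,0],"grip":0},{"translation":[0,0,30],"twist":[0,0,0],"grip":0},{"translation":[0,0,30],"twist":[0,0,0],"grip":0},{"translation":[0,0,25],"twist":[0,0,0],"grip":0},{"translation":[0,0,20],"twist":[0,0,0],"grip":0},{"translation":[0,0,15],"twist":[0,0,0],"grip":0},{"translation":[0,0,5],"twist":[0,0,0],"grip":0},{"translation":[0,0,0],"twist":[0,0,0],"grip":0}]'
python3 -c "
from h import *
st()"
```

```text
t: 3.15
tool_pos: [0.5839, 0.1878, 0.055]
orientation: [3.108, -0.374, -0.02]
force: [-0.1, 0.1, -0.4]
opening: 0.0463
t 3.15 pos [0.5839 0.1878 0.055 ] ori [ 3.108 -0.374 -0.02 ] F [-0.1  0.1 -0.4] op 0.0463 q [ 0.23  0.31  1.59 -0.01  1.26  2.04]
[[ 0.971 -0.237 -0.014]
 [-0.237 -0.971 -0.009]
 [-0.011  0.012 -1.   ]]
```

```bash
cat >> h.py <<'E'
def go(x,y,zz,yaw):
    s=robot.read_state(); Rm=R.from_rotvec(s['orientation'])
    T=R.from_euler('z',yaw)*R.from_rotvec([np.pi,0,0])
    print('t',round(s['t'],2),'pos',np.round(s['tool_pos'],4),'F',np.round(s['force'],1),'op',round(float(s['opening']),4),'q',np.round(s['q'],2))
    print('shift mm',np.round(Rm.inv().apply(np.array([x,y,zz])-s['tool_pos'])*1000,1),'twist',np.round((Rm.inv()*T).as_rotvec(),3),'shift with yaw done',np.round(T.inv().apply(np.array([x,y,zz])-s['tool_pos'])*1000,1))
E
python3 -c "
from h import *
go(.590,.203,.0165,-.22)"
```

```text
t 3.15 pos [0.5839 0.1878 0.055 ] F [-0.1  0.1 -0.4] op 0.0463 q [ 0.23  0.31  1.59 -0.01  1.26  2.04]
shift mm [  2.7 -16.7  38.3] twist [ 0.012  0.011 -0.02 ] shift with yaw done [  2.6 -16.2  38.5]
```

```bash
python3 -m pendant '[{"translation":[3,-17,0],"twist":[0.012,0.011,-0.02],"grip":0},{"translation":[0,0,10],"twist":[0,0,0],"grip":0},{"translation":[0,0,12],"twist":[0,0,0],"grip":0},{"translation":[0,0,10],"twist":[0,0,0],"grip":0},{"translation":[0,0,6],"twist":[0,0,0],"grip":0},{"translation":[0,0,0],"twist":[0,0,0],"grip":-0.9},{"translation":[0,0,0],"twist":[0,0,0],"grip":-0.9},{"translation":[0,0,0],"twist":[0,0,0],"grip":-0.9},{"translation":[0,0,0],"twist":[0,0,0],"grip":-0.9},{"translation":[0,0,0],"twist":[0,0,0],"grip":-0.9}]' 20
python3 -c "
from h import *
go(.598,-.058,.17,0)"
```

```text
t: 4.15
tool_pos: [0.5946, 0.2058, 0.0179]
orientation: [-3.12, 0.341, -0.011]
force: [0.1, -0.5, 0.3]
opening: 0.0174
t 4.15 pos [0.5946 0.2058 0.0179] F [ 0.1 -0.5  0.3] op 0.0174 q [0.25 0.38 1.58 0.   1.18 2.04]
shift mm [  61.2  256.3 -152.7] twist [-0.003 -0.007 -0.218] shift with yaw done [   3.4  263.8 -152.1]
```

```bash
python3 -m pendant '[{"translation":[0,0,-40],"twist":[0,0,0],"grip":-0.9},{"translation":[0,0,-45],"twist":[0,0,-0.11],"grip":-0.9},{"translation":[0,0,-35],"twist":[0,0,-0.11],"grip":-0.9},{"translation":[6,44,0],"twist":[0,0,0],"grip":-0.9},{"translation":[6,44,0],"twist":[0,0,0],"grip":-0.9},{"translation":[6,44,0],"twist":[0,0,0],"grip":-0.9},{"translation":[6,44,0],"twist":[0,0,0],"grip":-0.9},{"translation":[6,44,0],"twist":[0,0,0],"grip":-0.9},{"translation":[6,44,0],"twist":[0,0,0],"grip":-0.9},{"translation":[0,0,0],"twist":[0,0,0],"grip":-0.9}]'
python3 -c "
from h import *
go(.628,-.058,.022,0)"
```

```text
t: 5.15
tool_pos: [0.6358, -0.0663, 0.1472]
orientation: [-3.141, -0.027, -0.024]
force: [0.1, -0.3, -0.1]
opening: 0.0176
t 5.15 pos [ 0.6358 -0.0663  0.1472] F [ 0.1 -0.3 -0.1] op 0.0176 q [-0.19  0.26  1.47  0.    1.39  1.37]
shift mm [ -9.5  -8.4 125.1] twist [-0.    -0.015  0.017] shift with yaw done [ -7.8  -8.3 125.2]
```

```bash
python3 -m pendant '[{"translation":[-8,-8,20],"twist":[0,-0.015,0.017],"grip":-0.9},{"translation":[0,0,30],"twist":[0,0,0],"grip":-0.9},{"translation":[0,0,30],"twist":[0,0,0],"grip":-0.9},{"translation":[0,0,25],"twist":[0,0,0],"grip":-0.9},{"translation":[0,0,15],"twist":[0,0,0],"grip":-0.9},{"translation":[0,0,7],"twist":[0,0,0],"grip":-0.9},{"translation":[0,0,2],"twist":[0,0,0],"grip":-0.9},{"translation":[0,0,0],"twist":[0,0,0],"grip":-0.2},{"translation":[0,0,0],"twist":[0,0,0],"grip":-0.2},{"translation":[0,0,0],"twist":[0,0,0],"grip":-0.2}]'
python3 -c "
from h import *
go(.4865,.183,.11,.40)"
```

```text
t: 6.15
tool_pos: [0.6252, -0.0485, 0.0117]
orientation: [-3.14, 0.001, 0.004]
force: [0.3, 1.0, -0.9]
opening: 0.0352
t 6.15 pos [ 0.6252 -0.0485  0.0117] F [ 0.3  1.  -0.9] op 0.0352 q [-0.16  0.39  1.58  0.    1.18  1.41]
shift mm [-139.  -231.7  -97.5] twist [-0.002  0.002 -0.4  ] shift with yaw done [ -37.6 -267.3  -98.3]
```

```bash
python3 -m pendant '[{"translation":[0,0,-40],"twist":[0,0,0],"grip":-0.2},{"translation":[0,0,-45],"twist":[0,0,0],"grip":-0.2},{"translation":[0,0,-20],"twist":[0,0,0],"grip":-0.2},{"translation":[-23,-38,0],"twist":[0,0,0],"grip":-0.2},{"translation":[-23,-38,0],"twist":[0,0,0],"grip":-0.2},{"translation":[-23,-38,0],"twist":[0,0,0],"grip":-0.2},{"translation":[-23,-38,0],"twist":[0,0,0],"grip":-0.2},{"translation":[-23,-38,0],"twist":[0,0,0],"grip":-0.2},{"translation":[-23,-38,0],"twist":[0,0,0],"grip":0},{"translation":[0,0,0],"twist":[0,0,-0.14],"grip":0}]'
python3 -c "
from h import *
go(.4865,.183,.018,.40)"
```

```text
t: 7.15
tool_pos: [0.4888, 0.1866, 0.1302]
orientation: [-3.131, -0.205, -0.024]
force: [-0.1, -0.2, -0.4]
opening: 0.0458
t 7.15 pos [0.4888 0.1866 0.1302] F [-0.1 -0.2 -0.4] op 0.0458 q [ 0.27 -0.03  1.82  0.    1.34  1.71]
shift mm [ -4.5   3.6 112.1] twist [-0.001 -0.016 -0.269] shift with yaw done [ -3.6   2.4 112.2]
```

```bash
python3 -m pendant '[{"translation":[-4,3,0],"twist":[0,-0.016,-0.135],"grip":0},{"translation":[0,0,15],"twist":[0,0,-0.135],"grip":0},{"translation":[0,0,30],"twist":[0,0,0],"grip":0},{"translation":[0,0,30],"twist":[0,0,0],"grip":0},{"translation":[0,0,15],"twist":[0,0,0],"grip":0},{"translation":[0,0,0],"twist":[0,0,0],"grip":0},{"translation":[0,0,0],"twist":[0,0,0],"grip":0},{"translation":[0,0,0],"twist":[0,0,0],"grip":0},{"translation":[0,0,0],"twist":[0,0,0],"grip":0},{"translation":[0,0,0],"twist":[0,0,0],"grip":0}]'
python3 -c "
from h import *
go(.4865,.183,.018,.40)"
```

```text
t: 8.15
tool_pos: [0.4918, 0.1887, 0.0493]
orientation: [-3.068, -0.657, -0.031]
force: [-0.8, -0.2, 0.5]
opening: 0.0465
t 8.15 pos [0.4918 0.1887 0.0493] F [-0.8 -0.2  0.5] op 0.0465 q [0.27 0.07 1.88 0.   1.18 1.41]
shift mm [-7.8  3.  31.1] twist [-0.    -0.02   0.022] shift with yaw done [-7.1  3.1 31.3]
```

```bash
python3 -m pendant '[{"translation":[-8,3,0],"twist":[0,-0.02,0.02],"grip":0},{"translation":[0,0,10],"twist":[0,0,0],"grip":0},{"translation":[0,0,12],"twist":[0,0,0],"grip":0},{"translation":[0,0,7],"twist":[0,0,0],"grip":0},{"translation":[0,0,2],"twist":[0,0,0],"grip":0},{"translation":[0,0,0],"twist":[0,0,0],"grip":-0.9},{"translation":[0,0,0],"twist":[0,0,0],"grip":-0.9},{"translation":[0,0,0],"twist":[0,0,0],"grip":-0.9},{"translation":[0,0,0],"twist":[0,0,0],"grip":-0.9},{"translation":[0,0,0],"twist":[0,0,0],"grip":-0.9}]' 20
python3 -c "
from h import *
go(.57,-.052,.14,0)"
```

```text
t: 9.15
tool_pos: [0.4856, 0.1822, 0.016]
orientation: [3.079, 0.624, -0.001]
force: [-0.0, 0.5, -0.7]
opening: 0.0173
t 9.15 pos [0.4856 0.1822 0.016 ] F [-0.   0.5 -0.7] op 0.0173 q [ 0.26  0.11  1.9  -0.    1.13  1.43]
shift mm [ -13.5  248.6 -124. ] twist [0.    0.001 0.4  ] shift with yaw done [  84.4  234.2 -124. ]
```

```bash
python3 -m pendant '[{"translation":[0,0,-40],"twist":[0,0,0.1],"grip":-0.9},{"translation":[0,0,-45],"twist":[0,0,0.15],"grip":-0.9},{"translation":[0,0,-35],"twist":[0,0,0.15],"grip":-0.9},{"translation":[0,0,0],"twist":[0,0,0],"grip":-0.9},{"translation":[17,44,0],"twist":[0,0,0],"grip":-0.9},{"translation":[17,44,0],"twist":[0,0,0],"grip":-0.9},{"translation":[17,44,0],"twist":[0,0,0],"grip":-0.9},{"translation":[17,44,0],"twist":[0,0,0],"grip":-0.9},{"translation":[17,44,0],"twist":[0,0,0],"grip":-0.9},{"translation":[0,0,0],"twist":[0,0,0],"grip":-0.9}]'
python3 -c "
from h import *
go(.57,-.055,.013,0)"
```

```text
t: 10.15
tool_pos: [0.5716, -0.0442, 0.1398]
orientation: [3.141, 0.007, 0.004]
force: [-0.3, 0.3, -0.3]
opening: 0.0174
t 10.15 pos [ 0.5716 -0.0442  0.1398] F [-0.3  0.3 -0.3] op 0.0174 q [-0.17  0.11  1.66  0.    1.37  1.4 ]
shift mm [ -1.9  10.8 126.8] twist [ 0.    -0.002  0.004] shift with yaw done [ -1.6  10.8 126.8]
```

```bash
python3 -m pendant '[{"translation":[-4,10,20],"twist":[0,0,0],"grip":-0.9},{"translation":[0,0,30],"twist":[0,0,0],"grip":-0.9},{"translation":[0,0,30],"twist":[0,0,0],"grip":-0.9},{"translation":[0,0,22],"twist":[0,0,0],"grip":-0.9},{"translation":[0,0,13],"twist":[0,0,0],"grip":-0.9},{"translation":[0,0,6],"twist":[0,0,0],"grip":-0.9},{"translation":[0,0,0],"twist":[0,0,0],"grip":-0.9},{"translation":[0,0,0],"twist":[0,0,0],"grip":-0.2},{"translation":[0,0,0],"twist":[0,0,0],"grip":-0.2},{"translation":[0,0,0],"twist":[0,0,0],"grip":-0.2}]'
python3 -c "
from h import *
go(.40,-.31,.22,1.3)"
```

```text
t: 11.15
tool_pos: [0.5694, -0.0543, 0.0159]
orientation: [-3.141, -0.014, -0.01]
force: [0.5, -0.2, 0.9]
opening: 0.0354
t 11.15 pos [ 0.5694 -0.0543  0.0159] F [ 0.5 -0.2  0.9] op 0.0354 q [-0.19  0.24  1.75  0.    1.14  1.38]
shift mm [-170.4  254.1 -205.3] twist [ 0.004 -0.006 -1.291] shift with yaw done [-291.7  -94.9 -204.1]
```

```bash
python3 -m pendant '[{"translation":[0,0,-40],"twist":[0,0,0],"grip":-0.2},{"translation":[0,0,-45],"twist":[0,0,0],"grip":-0.2},{"translation":[0,0,-45],"twist":[0,0,0],"grip":-0.2},{"translation":[0,0,-45],"twist":[0,0,0],"grip":-0.2},{"translation":[-16,42,-5],"twist":[0,0,0],"grip":0},{"translation":[-16,42,-5],"twist":[0,0,0],"grip":0},{"translation":[-16,42,0],"twist":[0,0,0],"grip":0},{"translation":[-16,42,0],"twist":[0,0,0],"grip":0},{"translation":[-16,42,0],"twist":[0,0,0],"grip":0},{"translation":[-16,35,0],"twist":[0,0,0],"grip":0}]'
python3 -m pendant '[{"translation":[0,0,0],"twist":[0,0,-0.145],"grip":0},{"translation":[0,0,0],"twist":[0,0,-0.145],"grip":0},{"translation":[0,0,0],"twist":[0,0,-0.145],"grip":0},{"translation":[0,0,0],"twist":[0,0,-0.145],"grip":0},{"translation":[0,0,0],"twist":[0,0,-0.145],"grip":0},{"translation":[0,0,0],"twist":[0,0,-0.145],"grip":0},{"translation":[0,0,0],"twist":[0,0,-0.145],"grip":0},{"translation":[0,0,0],"twist":[0,0,-0.145],"grip":0},{"translation":[0,0,0],"twist":[0,0,-0.1],"grip":0},{"translation":[0,0,0],"twist":[0,0,0],"grip":0}]'
python3 -c "
from h import *
go(.469,-.311,.22,1.3);print(snap('wrist','w2')['cam_to_world']);snap('top','top2')
a=load('top2')['im'][150:290,220:440,::-1];b=load('w2')['im'][:,:,::-1]
cv2.imwrite('pics/c2.png',np.vstack([b[:,:][0:330],cv2.resize(a,(424,270))[:, :].copy() if 0 else cv2.copyMakeBorder(cv2.resize(a,(424,270)),0,0,0,136,0)]))"
```

```text
t: 12.15
tool_pos: [0.4778, -0.3056, 0.2204]
orientation: [3.133, 0.031, 0.04]
force: [0.6, -0.4, -0.3]
opening: 0.0466
t: 13.15
tool_pos: [0.4768, -0.3154, 0.2315]
orientation: [2.453, 1.899, 0.027]
force: [0.1, 0.0, 0.6]
opening: 0.0465
t 13.15 pos [ 0.4768 -0.3154  0.2315] F [0.1 0.  0.6] op 0.0465 q [-0.68  0.    1.6   0.01  1.5  -0.43]
shift mm [ 2.4 -9.1 11.1] twist [0.042 0.01  0.018] shift with yaw done [ 2.2 -8.7 11.5]
[[ 0.96707189  0.25213437  0.03464407  0.48953316]
 [-0.25107883  0.92292323  0.29184265 -0.23703639]
 [ 0.04160975 -0.29093121  0.95583872  0.39638568]
 [ 0.          0.          0.          1.        ]]
```

View pics/c2.png

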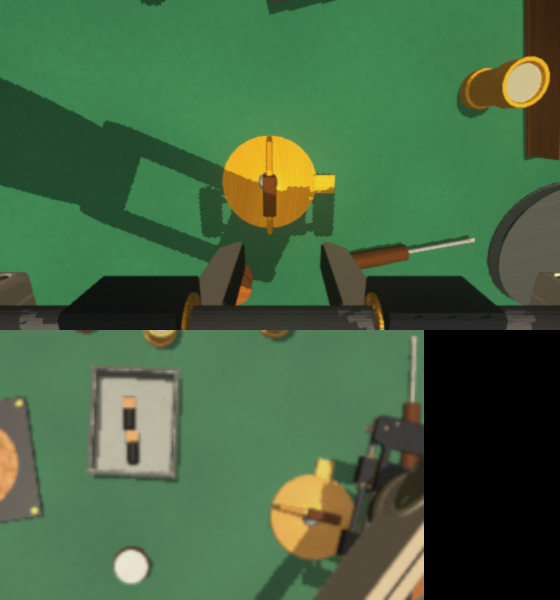

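```bash
python3 - <<'E'
from h import *
z=load('w2')
print('bar depth',w(z,270,196),'plane',w(z,270,196,.096), 'ends',w(z,270,177,.096),w(z,270,216,.096))
e1,e2=w(z,269,138,.0255),w(z,270.5,233,.0255); print('handle ends',e1,e2,(e1+e2)/2,'ang-90',np.arctan2(*(e1-e2)[1::-1])-np.pi/2)
c=w(z,269.5,182,.0255);l=w(z,335,183.5,.023);print('c',c,'l',l,np.arctan2(*(l-c)[1::-1]),np.linalg.norm(l-c))
# fine: blob of bar by depth
m=np.zeros((420,560),bool)
f=[]
for v in range(130,240):
  for u in range(240,340):
    p=w(z,u,v)
    if p[2]>.085 and p[2]<.11: f.append(p)
f=np.array(f);print(len(f),f.mean(0),f.min(0),f.max(0)); r=cv2.minAreaRect((f[:,:2]*1000).astype(np.float32));print(r)
E
```

```text
bar depth [ 0.47006328 -0.31072752  0.09642139] plane [ 0.47003593 -0.31083104  0.096     ] ends [ 0.47534124 -0.29136526  0.096     ] [ 0.46422526 -0.33215103  0.096     ]
handle ends [ 0.48352376 -0.25722054  0.0255    ] [ 0.45259752 -0.37790427  0.0255    ] [ 0.46806064 -0.31756241  0.0255    ] ang-90 -0.2508603395403479
c [ 0.46969405 -0.31018644  0.0255    ] l [ 0.55126912 -0.33469107  0.023     ] -0.29181782997886657 0.08521278577118208
646 [ 0.46969161 -0.30957252  0.09436237] [ 0.45831005 -0.34237542  0.08504812] [ 0.4805737  -0.28030533  0.09769309]
((469.2334899902344, -311.4595031738281), (63.79499435424805, 13.969569206237793), 75.09899139404297)
```

```bash
python3 -c "
from h import *
go(.4695,-.311,.069,1.309)"
```

```text
t 13.25 pos [ 0.4768 -0.3154  0.2314] F [-0.2  0.  -0.7] op 0.0462 q [-0.68  0.    1.6   0.01  1.5  -0.42]
shift mm [  4.  -15.  161.9] twist [0.042 0.01  0.004] shift with yaw done [  2.3  -8.2 162.4]
```

```bash
python3 -m pendant '[{"translation":[2,-8,0],"twist":[0.042,0.01,0.004],"grip":0},{"translation":[0,0,0],"twist":[0,0,0],"grip":0},{"translation":[0,0,20],"twist":[0,0,0],"grip":0},{"translation":[0,0,30],"twist":[0,0,0],"grip":0},{"translation":[0,0,30],"twist":[0,0,0],"grip":0},{"translation":[0,0,15],"twist":[0,0,0],"grip":0},{"translation":[0,0,0],"twist":[0,0,0],"grip":0},{"translation":[0,0,0],"twist":[0,0,0],"grip":0},{"translation":[0,0,0],"twist":[0,0,0],"grip":0},{"translation":[0,0,0],"twist":[0,0,0],"grip":0}]' 30
python3 -c "
from h import *
go(.4695,-.311,.069,1.309)"
```

```text
t: 14.25
tool_pos: [0.4735, -0.3142, 0.1388]
orientation: [2.498, 1.881, 0.007]
force: [-0.3, 0.3, -0.6]
opening: 0.0464
t 14.25 pos [ 0.4735 -0.3142  0.1388] F [-0.3  0.3 -0.6] op 0.0464 q [-0.68  0.08  1.69  0.    1.36 -0.4 ]
shift mm [ 2.3 -5.7 69.7] twist [ 0.014  0.005 -0.018] shift with yaw done [ 2.  -4.7 69.8]
```

```bash
python3 -m pendant '[{"translation":[2,-6,0],"twist":[0.014,0.005,-0.018],"grip":0},{"translation":[0,0,0],"twist":[0.004,0,0],"grip":0},{"translation":[0,0,15],"twist":[0,0,0],"grip":0},{"translation":[0,0,20],"twist":[0,0,0],"grip":0},{"translation":[0,0,15],"twist":[0,0,0],"grip":0},{"translation":[0,0,8],"twist":[0,0,0],"grip":0},{"translation":[0,0,3],"twist":[0,0,0],"grip":0},{"translation":[0,0,0],"twist":[0,0,0],"grip":0},{"translation":[0,0,0],"twist":[0,0,0],"grip":0},{"translation":[0,0,0],"twist":[0,0,0],"grip":0}]' 30
python3 -c "
from h import *
go(.4695,-.311,.069,1.309)"
```

```text
t: 15.25
tool_pos: [0.4692, -0.3114, 0.0762]
orientation: [-2.491, -1.914, 0.003]
force: [0.1, -0.1, 1.1]
opening: 0.0465
t 15.25 pos [ 0.4692 -0.3114  0.0762] F [ 0.1 -0.1  1.1] op 0.0465 q [-0.68  0.15  1.74 -0.    1.26 -0.41]
shift mm [0.5 0.1 7.2] twist [-0.001  0.001  0.001] shift with yaw done [0.5 0.1 7.2]
```

```bash
python3 -m pendant '[{"translation":[0,0,5],"twist":[0,0,0],"grip":-0.2},{"translation":[0,0,2],"twist":[0,0,0],"grip":-0.4},{"translation":[0,0,0],"twist":[0,0,0],"grip":-0.55},{"translation":[0,0,0],"twist":[0,0,0],"grip":-0.6},{"translation":[0,0,0],"twist":[0,0,0],"grip":-0.65},{"translation":[0,0,0],"twist":[0,0,0],"grip":-0.7},{"translation":[0,0,0],"twist":[0,0,0],"grip":-0.75},{"translation":[0,0,0],"twist":[0,0,0],"grip":-0.9},{"translation":[0,0,0],"twist":[0,0,0],"grip":-0.9},{"translation":[0,0,0],"twist":[0,0,0],"grip":-0.9}]' 30
python3 -m pendant '[{"translation":[0,0,-2],"twist":[0,0,0],"grip":-0.9},{"translation":[0,0,-4],"twist":[0,0,0],"grip":-0.9},{"translation":[0,0,-6],"twist":[0,0,0],"grip":-0.9},{"translation":[0,0,-8],"twist":[0,0,0],"grip":-0.9},{"translation":[0,0,-8],"twist":[0,0,0],"grip":-0.9},{"translation":[0,0,-8],"twist":[0,0,0],"grip":-0.9},{"translation":[0,0,-6],"twist":[0,0,0],"grip":-0.9},{"translation":[0,0,-4],"twist":[0,0,0],"grip":-0.9},{"translation":[0,0,-2],"twist":[0,0,0],"grip":-0.9},{"translation":[0,0,0],"twist":[0,0,0],"grip":-0.9}]'
python3 -c "
from h import *
go(.4695,-.311,.185,1.309);snap('wrist','w3')
b=load('w3')['im'][:,:,::-1]
cv2.imwrite('pics/w3c.png',cv2.resize(b[120:320,170:390],None,fx=3,fy=3))"
```

```text
t: 16.25
tool_pos: [0.47, -0.3122, 0.0704]
orientation: [2.489, 1.913, -0.002]
force: [-0.6, 0.6, -0.4]
opening: 0.0138
t: 17.25
tool_pos: [0.4699, -0.3119, 0.1228]
orientation: [2.489, 1.913, -0.002]
force: [0.9, -0.5, -2.9]
opening: 0.0136
t 17.25 pos [ 0.4699 -0.3119  0.1228] F [ 0.9 -0.5 -2.9] op 0.0136 q [-0.68  0.1   1.7  -0.    1.34 -0.41]
shift mm [  0.6  -0.6 -62.2] twist [0.001 0.002 0.001] shift with yaw done [  0.7  -0.7 -62.2]
```

View pics/w3c.png

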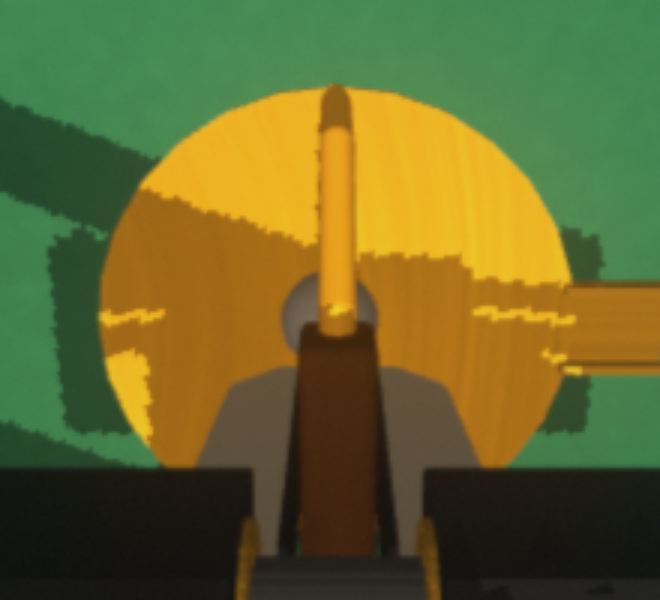

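```bash
python3 -m pendant '[{"translation":[0,0,-2],"twist":[0,0,-0.01],"grip":-0.9},{"translation":[0,0,-4],"twist":[0,0,-0.02],"grip":-0.9},{"translation":[0,0,-7],"twist":[0,0,-0.03],"grip":-0.9},{"translation":[0,0,-9],"twist":[0,0,-0.04],"grip":-0.9},{"translation":[0,0,-9],"twist":[0,0,-0.05],"grip":-0.9},{"translation":[0,0,-9],"twist":[0,0,-0.06],"grip":-0.9},{"translation":[0,0,-8],"twist":[0,0,-0.07],"grip":-0.9},{"translation":[0,0,-6],"twist":[0,0,-0.07],"grip":-0.9},{"translation":[0,0,-3],"twist":[0,0,-0.07],"grip":-0.9},{"translation":[0,0,-1],"twist":[0,0,-0.07],"grip":-0.9}]'
python3 -m pendant '[{"translation":[0,0,0],"twist":[0,0,-0.07],"grip":-0.9},{"translation":[0,0,0],"twist":[0,0,-0.07],"grip":-0.9},{"translation":[0,0,0],"twist":[0,0,-0.07],"grip":-0.9},{"translation":[0,0,0],"twist":[0,0,-0.07],"grip":-0.9},{"translation":[0,0,0],"twist":[0,0,-0.07],"grip":-0.9},{"translation":[0,0,0],"twist":[0,0,-0.07],"grip":-0.9},{"translation":[0,0,0],"twist":[0,0,-0.07],"grip":-0.9},{"translation":[0,0,0],"twist":[0,0,-0.07],"grip":-0.9},{"translation":[0,0,0],"twist":[0,0,-0.07],"grip":-0.9},{"translation":[0,0,0],"twist":[0,0,-0.07],"grip":-0.9}]'
python3 -c "
from h import *
go(.546,.1775,.185,3.295);snap('top','top3')"
```

```text
t: 18.3
tool_pos: [0.4683, -0.3105, 0.1815]
orientation: [-1.915, -2.485, 0.003]
force: [-0.7, -0.3, -2.7]
opening: 0.0141
t: 19.3
tool_pos: [0.4676, -0.3099, 0.1821]
orientation: [-0.884, -3.008, -0.001]
force: [-0.5, -0.0, -3.6]
opening: 0.0141
t 19.3 pos [ 0.4676 -0.3099  0.1821] F [-0.5 -0.  -3.6] op 0.0141 q [-0.68  0.05  1.64 -0.    1.46 -1.67]
shift mm [198.  452.2  -2.2] twist [ 0.001 -0.006 -0.725] shift with yaw done [-151.9  469.7   -2.9]
```

```bash
python3 -m pendant '[{"translation":[0,0,0],"twist":[0,0,-0.06],"grip":-0.9},{"translation":[0,0,0],"twist":[0,0,-0.07],"grip":-0.9},{"translation":[0,0,0],"twist":[0,0,-0.07],"grip":-0.9},{"translation":[0,0,0],"twist":[0,0,-0.07],"grip":-0.9},{"translation":[0,0,0],"twist":[0,0,-0.07],"grip":-0.9},{"translation":[0,0,0],"twist":[0,0,-0.06],"grip":-0.9},{"translation":[0,0,0],"twist":[0,0,-0.05],"grip":-0.9},{"translation":[0,0,0],"twist":[0,0,-0.04],"grip":-0.9},{"translation":[0,0,0],"twist":[0,0,-0.02],"grip":-0.9},{"translation":[0,0,0],"twist":[0,0,0],"grip":-0.9}]'
python3 -c "
from h import *
go(.546,.1775,.185,3.295);snap('wrist','w4')
z=load('w4')
# ball: find points with height near ball top in dish centre
cv2.imwrite('pics/w4c.png',cv2.resize(z['im'][120:320,170:390,::-1],None,fx=3,fy=3))"
```

```text
t: 20.35
tool_pos: [0.4669, -0.3093, 0.1819]
orientation: [-0.067, -3.133, -0.007]
force: [-0.3, -0.3, -2.9]
opening: 0.014
t 20.35 pos [ 0.4669 -0.3093  0.1819] F [-0.3 -0.3 -2.9] op 0.014 q [-0.68  0.05  1.64 -0.    1.46 -2.2 ]
shift mm [-58.1 489.8  -1.7] twist [ 0.005 -0.008 -0.196] shift with yaw done [-152.6  469.    -3.1]
```

View pics/w4c.png

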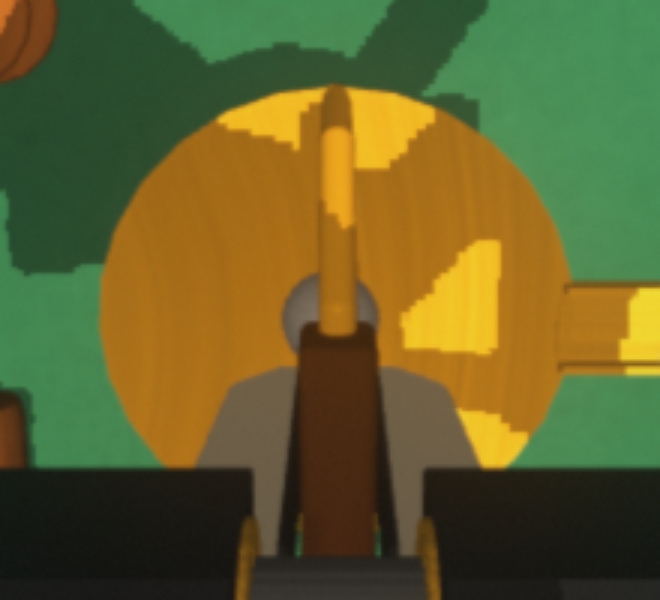

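```bash
python3 -m pendant '[{"translation":[0,1,0],"twist":[0.003,-0.005,-0.01],"grip":-0.9},{"translation":[0,2,0],"twist":[0.003,-0.003,-0.02],"grip":-0.9},{"translation":[0,3,0],"twist":[0,0,-0.03],"grip":-0.9},{"translation":[0,4,0],"twist":[0,0,-0.03],"grip":-0.9},{"translation":[0,5,0],"twist":[0,0,-0.03],"grip":-0.9},{"translation":[-1,6,0],"twist":[0,0,-0.03],"grip":-0.9},{"translation":[-1,7,0],"twist":[0,0,-0.02],"grip":-0.9},{"translation":[-2,8,0],"twist":[0,0,-0.01],"grip":-0.9},{"translation":[-2,9,0],"twist":[0,0,0],"grip":-0.9},{"translation":[-3,10,0],"twist":[0,0,0],"grip":-0.9}]'
python3 -m pendant '[{"translation":[-3,10,0],"twist":[0,0,0],"grip":-0.9},{"translation":[-3,10,0],"twist":[0,0,0],"grip":-0.9},{"translation":[-3,10,0],"twist":[0,0,0],"grip":-0.9},{"translation":[-3,10,0],"twist":[0,0,0],"grip":-0.9},{"translation":[-3,10,0],"twist":[0,0,0],"grip":-0.9},{"translation":[-3,10,0],"twist":[0,0,0],"grip":-0.9},{"translation":[-3,10,0],"twist":[0,0,0],"grip":-0.9},{"translation":[-3,10,0],"twist":[0,0,0],"grip":-0.9},{"translation":[-3,10,0],"twist":[0,0,0],"grip":-0.9},{"translation":[-3,10,0],"twist":[0,0,0],"grip":-0.9}]'
python3 -c "
from h import *
go(.546,.1775,.185,3.295)"
```

```text
t: 21.4
tool_pos: [0.4704, -0.249, 0.1818]
orientation: [-0.235, 3.132, -0.004]
force: [-0.1, -0.7, -2.5]
opening: 0.0137
t: 22.4
tool_pos: [0.4865, -0.1356, 0.1817]
orientation: [-0.236, 3.132, -0.003]
force: [-0.9, -0.2, -2.5]
opening: 0.0133
t 22.4 pos [ 0.4865 -0.1356  0.1817] F [-0.9 -0.2 -2.5] op 0.0133 q [-0.37 -0.11  1.8  -0.    1.45 -2.09]
shift mm [-105.7  300.6   -3.9] twist [-0.002  0.001 -0.003] shift with yaw done [-106.7  300.3   -3.3]
```

```bash
python3 -m pendant '[{"translation":[-3,10,0],"twist":[0,0,0],"grip":-0.9},{"translation":[-4,10,0],"twist":[0,0,0],"grip":-0.9},{"translation":[-4,10,0],"twist":[0,0,0],"grip":-0.9},{"translation":[-4,10,0],"twist":[0,0,0],"grip":-0.9},{"translation":[-4,10,0],"twist":[0,0,0],"grip":-0.9},{"translation":[-4,10,0],"twist":[0,0,0],"grip":-0.9},{"translation":[-4,10,0],"twist":[0,0,0],"grip":-0.9},{"translation":[-4,10,0],"twist":[0,0,0],"grip":-0.9},{"translation":[-4,10,0],"twist":[0,0,0],"grip":-0.9},{"translation":[-4,10,0],"twist":[0,0,0],"grip":-0.9}]'
python3 -m pendant '[{"translation":[-3,10,0],"twist":[0,0,0],"grip":-0.9},{"translation":[-3,10,0],"twist":[0,0,0],"grip":-0.9},{"translation":[-3,10,0],"twist":[0,0,0],"grip":-0.9},{"translation":[-3,10,0],"twist":[0,0,0],"grip":-0.9},{"translation":[-3,10,0],"twist":[0,0,0],"grip":-0.9},{"translation":[-3,10,0],"twist":[0,0,0],"grip":-0.9},{"translation":[-3,10,0],"twist":[0,0,0],"grip":-0.9},{"translation":[-3,10,0],"twist":[0,0,0],"grip":-0.9},{"translation":[-3,9,0],"twist":[0,0,0],"grip":-0.9},{"translation":[-3,9,0],"twist":[0,0,0],"grip":-0.9}]'
python3 -c "
from h import *
go(.546,.1775,.185,3.295)"
```

```text
t: 23.4
tool_pos: [0.5121, -0.0213, 0.1815]
orientation: [-0.236, 3.132, -0.004]
force: [-0.2, -0.2, -3.2]
opening: 0.0138
t: 24.4
tool_pos: [0.5283, 0.0895, 0.1812]
orientation: [-0.236, 3.132, -0.004]
force: [-0.6, 0.1, -2.1]
opening: 0.0137
t 24.4 pos [0.5283 0.0895 0.1812] F [-0.6  0.1 -2.1] op 0.0137 q [ 0.07 -0.02  1.72 -0.    1.45 -1.65]
shift mm [-30.7  84.4  -4. ] twist [-0.002  0.001 -0.003] shift with yaw done [-30.9  84.3  -3.8]
```

```bash
python3 -m pendant '[{"translation":[-3,9,0],"twist":[0,0,0],"grip":-0.9},{"translation":[-3,9,0],"twist":[0,0,0],"grip":-0.9},{"translation":[-3,8,0],"twist":[0,0,0],"grip":-0.9},{"translation":[-3,8,0],"twist":[0,0,0],"grip":-0.9},{"translation":[-3,7,0],"twist":[0,0,0],"grip":-0.9},{"translation":[-2,6,0],"twist":[0,0,0],"grip":-0.9},{"translation":[-2,6,0],"twist":[0,0,0],"grip":-0.9},{"translation":[-2,5,0],"twist":[0,0,0],"grip":-0.9},{"translation":[-2,4,0],"twist":[0,0,0],"grip":-0.9},{"translation":[-2,3,0],"twist":[0,0,0],"grip":-0.9}]'
python3 -c "
from h import *
go(.546,.1775,.1415,3.295)"
```

```text
t: 25.4
tool_pos: [0.5446, 0.1641, 0.1808]
orientation: [-0.237, 3.132, -0.004]
force: [0.0, -0.0, -2.9]
opening: 0.0139
t 25.4 pos [0.5446 0.1641 0.1808] F [ 0.  -0.  -2.9] op 0.0139 q [ 0.2   0.07  1.63 -0.    1.45 -1.52]
shift mm [-3.4 13.1 39.3] twist [-0.003  0.    -0.003] shift with yaw done [-3.5 13.  39.3]
```

```bash
python3 -m pendant '[{"translation":[-1,3,1],"twist":[0,0,0],"grip":-0.9},{"translation":[-1,2,2],"twist":[0,0,0],"grip":-0.9},{"translation":[-1,2,3],"twist":[0,0,0],"grip":-0.9},{"translation":[0,1,5],"twist":[0,0,0],"grip":-0.9},{"translation":[0,1,6],"twist":[0,0,0],"grip":-0.9},{"translation":[0,0,6],"twist":[0,0,0],"grip":-0.9},{"translation":[0,0,5],"twist":[0,0,0],"grip":-0.9},{"translation":[0,0,3],"twist":[0,0,0],"grip":-0.9},{"translation":[0,0,2],"twist":[0,0,0],"grip":-0.9},{"translation":[0,0,1],"twist":[0,0,0],"grip":-0.9}]'
python3 -c "
from h import *
go(.546,.1775,.1424,3.295)"
```

```text
t: 26.4
tool_pos: [0.5458, 0.1735, 0.1427]
orientation: [0.236, -3.132, 0.005]
force: [0.0, 0.7, -2.9]
opening: 0.0137
t 26.4 pos [0.5458 0.1735 0.1427] F [ 0.   0.7 -2.9] op 0.0137 q [ 0.22  0.11  1.65 -0.    1.38 -1.5 ]
shift mm [-0.7  3.9  0.3] twist [-0.003 -0.001 -0.003] shift with yaw done [-0.8  3.9  0.3]
```

```bash
python3 -m pendant '[{"translation":[0,1,0],"twist":[0,0,0],"grip":-0.9},{"translation":[0,1,0],"twist":[0,0,0],"grip":-0.9},{"translation":[0,1,0],"twist":[0,0,0],"grip":-0.9},{"translation":[0,1,0],"twist":[0,0,0],"grip":-0.9},{"translation":[0,0.5,0],"twist":[0,0,0],"grip":-0.9},{"translation":[0,0,0],"twist":[0,0,0],"grip":-0.9},{"translation":[0,0,0],"twist":[0,0,0],"grip":-0.9},{"translation":[0,0,0],"twist":[0,0,0],"grip":-0.9},{"translation":[0,0,0],"twist":[0,0,0],"grip":-0.9},{"translation":[0,0,0],"twist":[0,0,0],"grip":-0.9}]'
python3 -c "
from h import *
go(.546,.1775,.1424,3.295);snap('wrist','w5');snap('scene','s5')
a=load('w5')['im'][100:300,110:390,::-1];b=load('s5')['im'][170:350,190:480,::-1]
a=cv2.resize(a,(420,300));b=cv2.resize(b,(483,300))
cv2.imwrite('pics/c5.png',np.vstack([cv2.copyMakeBorder(a,0,0,0,63,0),b]))
z=load('w5')
c=w(z,0,0,.1)
e=lambda u,v,p:print((u,v),w(z,u,v,p))
np.save('x',0)"
```

```text
t: 27.4
tool_pos: [0.5458, 0.1786, 0.1438]
orientation: [-0.236, 3.132, -0.004]
force: [0.3, -0.6, -3.3]
opening: 0.0137
t 27.4 pos [0.5458 0.1786 0.1438] F [ 0.3 -0.6 -3.3] op 0.0137 q [ 0.23  0.11  1.65 -0.    1.38 -1.49]
shift mm [-0.  -1.1  1.4] twist [-0.003  0.001 -0.003] shift with yaw done [-0.  -1.1  1.4]
```

View pics/c5.png

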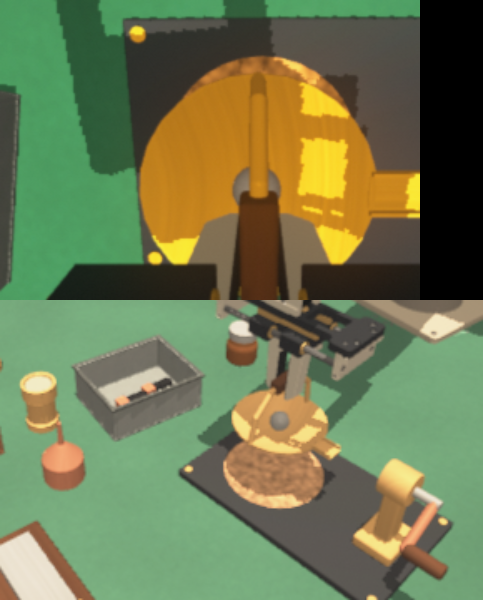

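```bash
python3 -c "
from h import *
z=load('w5');c=lambda a,b:(110+a*2/3,100+b*2/3)
l,r=w(z,*c(140,188),.0985),w(z,*c(376,188),.0985);t=w(z,*c(260,56),.0985)
m=(l+r)/2;print(l,r,t,'mid',m,np.linalg.norm(l-r),'yaw',np.arctan2(*(r-l)[1::-1])-np.pi/2, 'centre from top',t-.06*np.array([np.cos(3.295),np.sin(3.295),0]))
for q in((100,150),(300,100),(200,150),(395,195),(190,100),(330,110)):print(q,w(z,*c(*q)))
a,b=w(z,*c(372,172),.097),w(z,*c(416,172),.097);print(np.arctan2(*(b-a)[1::-1])-np.pi/2)
"; python3 -m pendant '[{"translation":[0,0,1],"twist":[0,0,0],"grip":-0.9},{"translation":[0,-0.5,0.5],"twist":[0,0,0],"grip":-0.9},{"translation":[0,0,0],"twist":[0,0,0],"grip":-0.9},{"translation":[0,0,0],"twist":[0,0,0],"grip":-0.9},{"translation":[0,0,0],"twist":[0,0,0],"grip":-0.9},{"translation":[0,0,0],"twist":[0,0,0],"grip":-0.9},{"translation":[0,0,0],"twist":[0,0,0],"grip":-0.9},{"translation":[0,0,0],"twist":[0,0,0],"grip":-0.9},{"translation":[0,0,0],"twist":[0,0,0],"grip":-0.9},{"translation":[0,0,0],"twist":[0,0,0],"grip":-0.9}]'
```

```text
[0.55024086 0.11775397 0.0985    ] [0.53237591 0.23574682 0.0985    ] [0.47699853 0.16809831 0.0985    ] mid [0.54130839 0.17675039 0.0985    ] 0.11933762567411844 yaw 0.1502657436436965 centre from top [0.5362939  0.17726669 0.0985    ]
(100, 150) [5.63800336e-01 6.41599288e-02 1.35308364e-04]
(300, 100) [0.4946607  0.19031313 0.09596517]
(200, 150) [0.52809788 0.14479807 0.09074057]
(395, 195) [0.53496853 0.24653595 0.09736157]
(190, 100) [0.50231806 0.1379661  0.09759825]
(330, 110) [0.49721852 0.20550397 0.09635266]
0.1501335413658349
t: 28.5
tool_pos: [0.5459, 0.178, 0.1421]
orientation: [-0.235, 3.132, -0.004]
force: [-0.9, 0.3, -3.1]
opening: 0.0137
```

```bash
python3 -c "
from h import *
go(.546,.1775,.1424,3.295);robot.close_job()"
```

```text
t 28.5 pos [0.5459 0.178  0.1421] F [-0.9  0.3 -3.1] op 0.0137 q [ 0.23  0.11  1.65 -0.    1.38 -1.49]
shift mm [-0.1 -0.5 -0.3] twist [-0.003  0.    -0.003] shift with yaw done [-0.1 -0.5 -0.3]
the job is handed in; nothing more can be done
```

I moved both stubs from the plate into the carbon box. Then I lifted the dish by its handle, turned it level through about 114°, and handed the job in at 28.5 s with the dish still held over the cork spot.

What the last checks showed:
- **Stubs:** both lie in the box, seen in the top camera and again in the scene camera at the end.
- **Dish position:** the tool is within about 1 mm of the spot I measured. From the grip height, the underside is about 60 mm above the plate.
- **Dish direction and level:** the tongue direction measured 0.150 rad against the stand's 0.153 rad. Rim heights read from the wrist camera's depth agree with level to roughly 0.02 rad.
- **Ball:** it was in the middle in every picture I took (after lifting, after turning and at the end). I took no pictures of it during the carry across, so I can't speak for that stretch.
- **Bystanders:** I saw none disturbed.

Two things disagreed:
- **Stub direction:** the task text says the stubs lie roughly along the stand's y axis. Every camera view showed them roughly across it, so I gripped them as seen.
- **Dish centre:** one estimate from the dish's far rim came out about 10 mm off. I had used a pixel on the cork's edge instead of the rim; by a rough correction it fits the tool position to within about 4 mm.

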